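# Shut the slide box and push its tray home

### The job

One of the two pull-out trays on the worktop holds a slide box whose lid has been left up. With the fingertips press the lid down until the box is fully shut, and only then push that tray fully home into its housing, without slamming it. Do not swing the lid further open, leave the other tray pulled out as it is, and do not disturb the loose cup, bottle and marker nearby.

Things in the scene. Friction and masses are not known exactly. Their poses are not given: they have to be found in the camera images.
- unit_a: The tray unit that holds the slide box: a grey sheet-metal housing with an open front, fixed to the worktop, 137 deep x 196 wide x 66 mm high; one aluminium tray slides in it. Origin on the worktop (underside of the housing), midway across its width, 75 mm behind the housing's front edge and 62 mm before its back. Its x axis points into the housing (the way the tray is pushed home), y to the left, z up.
- tray_a (a joint): How far the tray with the slide box is pulled out, m: 0 = home (a hard stop: stop pushing when the force rises there; front panel against the housing), largest 0.145, starts at about 0.115 to 0.14. It runs along unit_a's x axis with about 3 N of friction and stays where it is left.
- tray_a_front (a point): Centre of the flat outer face of that tray's grey front panel; it moves with the tray. The panel is 8 mm thick, 192 mm wide and 35 mm high (from 6 to 41 mm above the worktop; this point is 23.5 mm above it). It faces unit_a's -x. The closed slide box's top stands 43 mm above the worktop.
- slide_box: The slide box, a flat orange plastic box of 96 x 165 x 34 mm when shut, fixed in the tray just behind its front panel, long side across the tray, hinge at the back. Origin at the centre of its underside, 9 mm above the worktop; axes parallel to unit_a's.
- slide_box_lid (a joint): Angle of the slide box's lid, rad: 0 = shut, grows as it swings up and back (1.57 = upright, 1.75 = stop); starts at about 0.65 to 1.2, leaning over the box toward the tray's front. The hinge is stiff (about 0.07 N m of friction): the lid stays where it is left, also nearly shut. While it is steep, a fingertip must follow its swing about the hinge (toward the front and down); pressing straight down on the edge may bind.
- lid_hinge (a point): Point on the lid's hinge axis, mid-width, at the back of the slide box, 31 mm above the worktop; it moves with the tray. The axis runs along unit_a's y.
- lid_edge (a point): Middle of the upper (outer) corner of the lid's free front edge, above the latch; it moves with the lid. With the lid shut it lies 92 mm from the hinge axis along unit_a's -x and 12 mm above it, on the flat outer face of the lid (164 mm wide), and it turns about the hinge with the lid's angle.
- unit_b: The other tray unit, the same housing and tray, axes and origin alike; its tray holds a petri dish and a small cassette.
- tray_b (a joint): How far the other tray is pulled out, m, as for tray_a; starts at about 0.07 to 0.135. It must stay as it is.
- tray_b_front (a point): Centre of the outer face of the other tray's front panel, which is the same as the first.
- cup: Bystander: loose lidded sample cup with a red lid, 58 mm across, 70 mm high, standing on the worktop to the right; origin at the centre of its underside.
- stain: Bystander: loose white dropper bottle, 36 mm across, 98 mm high, standing on the worktop to the left; origin at the centre of its underside.
- marker: Bystander: loose marker pen, 135 mm long and 17 mm thick, lying at the front edge of the worktop, to the right; origin under its middle, lies along its own y axis.

How it is judged:
By the outcome, as a careful person would: the job done as asked, in the order asked, and still so for the second after the job is handed in, with the robot touching nothing.
It also fails if it takes over 48 s, if anything falls off the work surface, if the arm or the gripper's body presses on something with over 40 N, if the wrist force passes 120 N, or if a joint passes its speed limit or range.

### The arm

A 6-joint arm with a two-finger parallel gripper is mounted at the origin on a cart in front of the work surface, level with it; the furniture and walls round the work are solid. World frame = base frame: x ahead of the robot, y to its left, z up, the work surface at z = 0. Lengths are in m, angles in rad, forces in N, time in s.
With the tool pointing down it reaches from about 0.325 to 0.9 m from the base axis. Payload 6.1 kg.
Tool frame: the origin (TCP) lies midway between the tips of the shut fingers; the grasp point (between the pads) lies tcp_to_grasp behind it (tcp_to_grasp is the distance from the TCP to the grasp point, in m); z points along the fingers, y is the line along which they close (so a half turn about z gives the same grasp; the last joint's range is limited). The gripper opens to 87 mm and grips with 3 to 60 N. Pads are 19 mm wide; open, the fingers measure 117 mm over their backs; the gripper's body (75 mm by 190 mm) begins 51 mm behind the grasp point.
Start: joints at [-1.456, 0.22, 1.526, -0, 1.395, -0.126], TCP at [0.149, -0.607, 0.223] pointing down, gripper open.
Joint ranges: [-2.98, 2.98], [-0.91, 2.08], [0.09, 2.57], [-1.24, 4.39], [0.2, 2.65], [-2.68, 2.68]. Speed limits (rad/s): [2.57, 2.57, 3.01, 3.14, 3.14, 3.14].

### API

Orientations are given as a unit quaternion [w, x, y, z].
In Python, from bench import get_obs, capture, get_calibration, finish_job, tcp_to_grasp gives the robot as it stands.
- The arm moves only by the tool carry_out, never from a script. Its argument "commands" is one flat list of numbers, 7 for each row, row after row: the opening, from 0 (shut) to 1 (fully open), then the shift along the tool's x, y, z in cm, then the turn, a rotation vector about the tool's x, y, z in degrees. A call has exactly 5 rows; each row is the pose to reach, as a shift and turn from the pose commanded when the call began, along the tool's axes at that moment; what a row does not reach only later rows make up. A row lasts 1/12 s, in which the tool goes at most 41.7 mm and 7.16 degrees, less where a joint would pass 70% of its speed; a pose out of reach is approached as far as the arm can. A call with a gripper value outside its range is refused whole. The fingers move at their own pace and stop on an object; "force" is the grip in N (left out, the last holds). Time passes only in rows, so rows that repeat a pose let the fingers close, or fill a call up. It gives the time, the measured TCP pose, the force, the opening and the grip force at its end, in the units of the state.
- get_obs(): the state, without advancing time (a new reading comes with each control period).
- capture(name): name is "scene" or "side" or "wrist"; returns (picture, depth): 480x640x3 uint8, red, green, blue; 480x640 float32, m along the optical axis (not along the pixel's ray), 0 where there is no reading.
- get_calibration(name): a dict with "fx", "fy", "cx", "cy" (pixels), "dist" ([k1, k2, p1, p2, k3] as OpenCV has them; the pictures are not rectified), "origin" and "rotation" of the camera in the world; the wrist camera has in their place "tool_from_camera" (4x4, takes a point from camera to tool coordinates, whose origin is the TCP and whose axes are the flange's). Camera axes: x right, y up, looking along -z (the intrinsics and any distortion apply to the point x, -y, -z); pixel columns grow to the right and rows downward; lengths in m; the calibration is good to about 2 mm. A picture is of the moment at which its call begins: read the wrist's pose just before it. get_calibration takes no time and is no camera call.
- finish_job(): hands the job in; it is judged then, once.
The state is a dict: "t": time; "joint_positions": joint angles; "joint_velocities": joint speeds; "tau": joint torques, N m; "tool_pos": TCP position; "ee_rot": TCP orientation; "force": force on the tool from outside, world axes, zero at the start; "ft_torque": the same for the moment, N m; "grip_width": opening from 0.0 (shut) to 1.0 (fully open); "finger_force": force on a finger pad.
Only numpy, scipy, OpenCV 4.12 (cv2) and the standard library are available. Lean on these libraries where they do the work, as an engineer would, in place of code of your own. Each camera call takes 0.05 s, during which the arm holds its last target. There are 200 camera calls.

## Working session

There is one attempt and no reset: what is moved stays moved. The work goes in short steps, Python scripts to look and compute and a tool call to move; the robot and the scene stay as the last step left them, time stands still between calls to the robot, and variables do not carry over. Pictures are saved under pics/ and viewed, at most 10 in all, crops included, and the job is handed in when it is done.

Besides the shell and the picture viewer there is one more tool, called after ">>>" by a JSON object that holds its "method" and its "body", one argument or row to a line. carry_out: Moves the arm, as the interface text tells. Its arguments: {"type":"object","properties":{"commands":{"type":"array"},"force":{"type":"number"}},"required":["commands"]}

```bash
ls; mkdir -p pics; python3 - <<'E'
from bench import *
import cv2,numpy as np
print(get_obs(),tcp_to_grasp)
for n in ("scene","side"):
    im,d=capture(n); c=get_calibration(n); print(n,c,(d>0).mean())
    np.savez(f"{n}.npz",im=im,d=d); cv2.imwrite(f"pics/{n}.png",im[...,::-1])
print(get_calibration("wrist"))
E
```

```text
pics
{'t': 0.0, 'joint_positions': array([-1.45607813e+00,  2.21229004e-01,  1.52762402e+00,  1.19384376e-05,
        1.39465666e+00, -1.26108913e-01]), 'joint_velocities': array([-1.50281465e-03,  9.97863328e-05,  3.51630986e-04,  2.43830692e-03,
       -3.43964546e-04, -3.74701513e-04]), 'tau': array([-1.11106212e-04, -4.94607818e+01, -3.87382615e+01,  6.98091555e-02,
        5.71003987e-02, -1.15594385e-04]), 'tool_pos': array([ 0.14899033, -0.60635085,  0.22142862]), 'ee_rot': array([-9.58467140e-04,  9.92758714e-01,  1.20121677e-01,  1.13348241e-05]), 'force': array([0.39617087, 0.37427235, 0.30490557]), 'ft_torque': array([ 0.07485995, -0.01753081,  0.05942116]), 'finger_force': 0.0, 'grip_width': 0.9985767339974769} 0.0187
scene {'fx': 464.8555335920161, 'fy': 464.8555335920161, 'cx': 324.6924686184849, 'cy': 243.51247742804946, 'dist': array([0.01453946, 0.        , 0.        , 0.        , 0.        ]), 'origin': array([-0.65658604, -0.49129361,  0.80276249]), 'rotation': array([ 0.72800852,  0.43346111, -0.27677139, -0.45333504])} 0.9960319010416666
side {'fx': 556.576020923
[... 157 characters left out ...]
    ]), 'origin': array([0.00641843, 1.41951567, 0.6547193 ]), 'rotation': array([-0.16404297, -0.10601445,  0.54889601,  0.81275089])} 0.9961783854166667
{'fx': 411.5787671909485, 'fy': 411.5787671909485, 'cx': 319.8224170557669, 'cy': 238.79341959851314, 'dist': array([-0.03266225,  0.        ,  0.        ,  0.        ,  0.        ]), 'tool_from_camera': array([[ 1.86209008e-04,  9.67808613e-01,  2.51687215e-01,
         6.83921769e-02],
       [ 9.99999977e-01, -1.54520792e-04, -1.45666715e-04,
         8.99099190e-04],
       [-1.02086594e-04,  2.51687237e-01, -9.67808620e-01,
        -1.61906054e-01],
       [ 0.00000000e+00,  0.00000000e+00,  0.00000000e+00,
         1.00000000e+00]])}
```

View pics/scene.png

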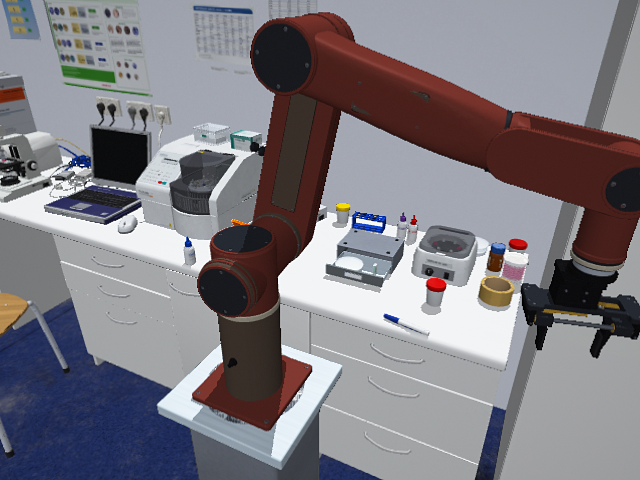

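View pics/side.png

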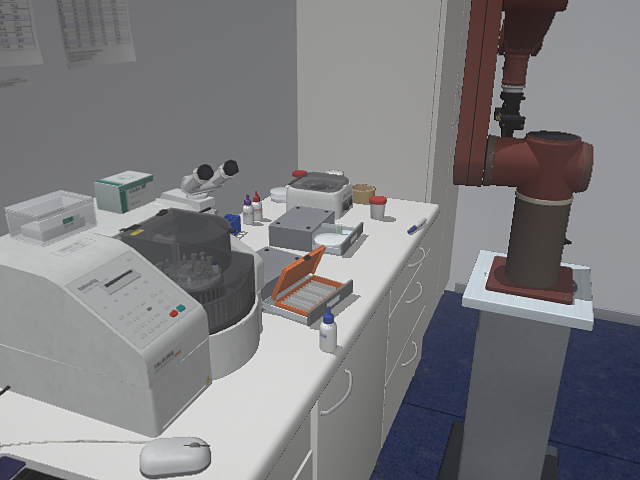

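The side view shows the open orange box at about (310,285), with the dropper bottle at (328,335) and tray B behind at (330,238). The arm hides unit A in the scene view. I'll measure from the side depth.

```bash
cat > h.py <<'E'
from bench import *
import cv2,numpy as np
from scipy.spatial.transform import Rotation as R
def rot(q): return R.from_quat(np.roll(q,-1)).as_matrix()
def campose(n,obs=None):
    c=get_calibration(n)
    if n!="wrist": return c,rot(c["rotation"]),np.array(c["origin"])
    T=c["tool_from_camera"]; Rt=rot(obs["ee_rot"])
    return c,Rt@T[:3,:3],Rt@T[:3,3]+obs["tool_pos"]
def cloud(n,d,obs=None):
    c,Rm,o=campose(n,obs)
    K=np.array([[c["fx"],0,c["cx"]],[0,c["fy"],c["cy"]],[0,0,1]])
    v,u=np.mgrid[:480,:640]
    p=cv2.undistortPoints(np.stack([u,v],-1).reshape(-1,1,2).astype(float),K,np.array(c["dist"])).reshape(480,640,2)
    P=np.stack([p[...,0]*d,-p[...,1]*d,-d],-1)
    return P@Rm.T+o
E
python3 - <<'E'
from h import *
z=np.load("side.npz"); P=cloud("side",z["d"]); hsv=cv2.cvtColor(z["im"],cv2.COLOR_RGB2HSV)
m=(hsv[...,0]<18)&(hsv[...,1]>150)&(hsv[...,2]>90)&(P[...,2]>0)&(P[...,2]<.2)&(P[...,0]<.9)
m[:230]=0;m[:,:250]=0;m[:,370:]=0
Q=P[m];print(m.sum(),Q.min(0),Q.max(0))
# table height
for u,v in [(400,240),(300,350),(260,400),(320,340)]: print(u,v,P[v,u])
for (u,v) in [(270,318),(353,278),(353,290),(325,250),(315,250),(275,284),(298,318),(345,300),(325,300),(305,318),(325,310),(328,335),(328,310),(377,210),(415,226),(265,250),(300,255),(255,275),(300,210),(273,225),(362,225),(343,252)]: print(u,v,P[v,u].round(3),z["im"][v,u])
im=z["im"][170:370,220:440];cv2.imwrite("pics/c1.png",cv2.resize(im,None,fx=3.5,fy=3,interpolation=2)[...,::-1])
E
```

```text
478 [0.42749357 0.25216975 0.01332577] [0.55106754 0.43431797 0.12019305]
400 240 [ 0.38728708 -0.12175563  0.00076284]
300 350 [ 0.42179273  0.5323211  -0.00159896]
260 400 [ 0.42158438  0.70515018 -0.00162707]
320 340 [0.38397713 0.51563883 0.02237471]
270 318 [ 0.538  0.444 -0.001] [211 212 210]
353 278 [0.432 0.18  0.001] [212 213 212]
353 290 [ 0.41   0.24  -0.001] [217 218 216]
325 250 [0.561 0.058 0.009] [144 154 160]
315 250 [0.49  0.296 0.118] [191 105  68]
275 284 [0.6   0.297 0.004] [74 85 94]
298 318 [0.006 1.42  0.655] [147 154 159]
345 300 [ 0.41   0.298 -0.   ] [139 139 138]
325 300 [0.429 0.379 0.037] [109 114 115]
305 318 [0.45  0.445 0.02 ] [146 154 160]
325 310 [0.426 0.386 0.015] [83 82 78]
328 335 [0.365 0.52  0.041] [162 162 163]
328 310 [0.372 0.504 0.089] [ 61  76 136]
377 210 [ 0.507 -0.266  0.034] [146 147 148]
415 226 [ 0.367 -0.225  0.013] [ 69  79 123]
265 250 [0.655 0.243 0.067] [40 38 38]
300 255 [ 0.623  0.096 -0.002] [164 164 166]
255 275 [0.523 0.528 0.15 ] [157 157 158]
300 210 [ 0.701 -0.073  0.069] [130 131 138]
273 225 [0.724 0.066 0.064] [137 139 147]
362 225 [ 0.511 -0.123  0.03 ] [59 60 60]
343 252 [0.506 0.057 0.012] [74 74 75]
```

View pics/c1.png

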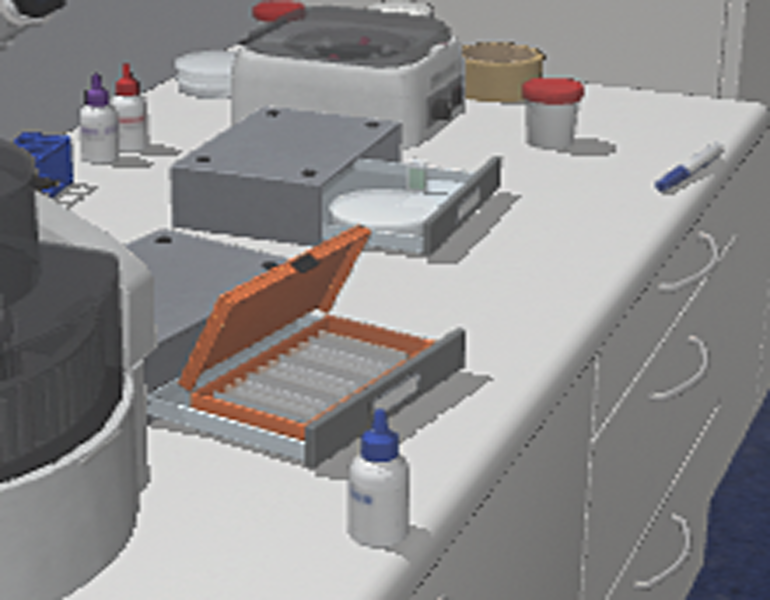

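The crop shows the box open with its hinge at the back, and tray A's front panel facing the robot. The bottle stands left of the panel and the big analyser is further left. Next I'll fit the lid plane for yaw and angle, then plan the approach.

```bash
cat >> h.py <<'E'
def plane(Q,it=300,t=.003):
    rng=np.random.default_rng(0);best=None
    for _ in range(it):
        a,b,c=Q[rng.choice(len(Q),3,False)];n=np.cross(b-a,c-a);L=np.linalg.norm(n)
        if L<1e-8: continue
        i=abs((Q-a)@(n/L))<t
        if best is None or i.sum()>best.sum(): best=i
    q=Q[best];m=q.mean(0);n=np.linalg.svd(q-m)[2][2]
    return n,m,best
E
python3 - <<'E'
from h import *
z=np.load("side.npz"); P=cloud("side",z["d"]); hsv=cv2.cvtColor(z["im"],cv2.COLOR_RGB2HSV)
m=(hsv[...,0]<18)&(hsv[...,1]>100)&(hsv[...,2]>90)&(P[...,2]>.045)&(P[...,2]<.2)&(P[...,0]<.9)
m[:230]=0;m[:,:250]=0;m[:,370:]=0
n,c,b=plane(P[m]);print("lid",m.sum(),b.sum(),n,c,"yaw",np.degrees(np.arctan2(n[1],n[0])),"ang",np.degrees(np.arccos(abs(n[2]))))
Q=P[m];print(Q[np.argsort(-Q[:,2])[:6]].round(3))
# dark panels
W=z["im"].astype(int)
g=(W.max(2)<125)&(np.ptp(W,axis=2)<15)&(P[...,2]>.008)&(P[...,2]<.038)
for nm,(x0,x1,y0,y1) in dict(a=(.36,.5,.2,.46),b=(.4,.62,-.15,.1)).items():
    k=g&(P[...,0]>x0)&(P[...,0]<x1)&(P[...,1]>y0)&(P[...,1]<y1); Q=P[k]
    print(nm,k.sum(),Q.min(0),Q.max(0)); 
    n,c,b=plane(Q); print(n,c,b.sum(),np.degrees(np.arctan2(n[1],n[0])))
for nm,(x0,x1,y0,y1) in dict(a=(.5,.8,.15,.5),b=(.55,.9,-.2,.15)).items():
    k=(abs(P[...,2]-.066)<.005)&(P[...,0]>x0)&(P[...,0]<x1)&(P[...,1]>y0)&(P[...,1]<y1)&(np.ptp(W,axis=2)<25)&(W.max(2)>80)
    Q=P[k][:,:2].astype(np.float32); print(nm,len(Q),cv2.minAreaRect(Q),cv2.boxPoints(cv2.minAreaRect(Q)).round(3).tolist())
E
```

```text
lid 831 625 [-0.89491127  0.16139058 -0.41603715] [0.5150828  0.33851557 0.07993819] yaw 169.7770167574806 ang 65.4153524117956
[[0.488 0.283 0.12 ]
 [0.507 0.389 0.12 ]
 [0.497 0.35  0.12 ]
 [0.498 0.343 0.12 ]
 [0.486 0.287 0.12 ]
 [0.497 0.355 0.12 ]]
a 450 [0.40366544 0.25768105 0.00812066] [0.46176097 0.45097536 0.03799643]
[-0.98393618  0.17830065  0.00885875] [0.42322691 0.36473496 0.02394418] 428 169.7287996268548
b 276 [ 0.50383852 -0.13063606  0.00801567] [0.61965647 0.07724812 0.0379981 ]
[-0.99965629 -0.02459156  0.0090864 ] [ 0.50829074 -0.0211606   0.02458958] 173 -178.59080709847407
a 794 ((0.6166090369224548, 0.3097459673881531), (0.19575241208076477, 0.12023517489433289), 88.86048889160156) [[0.5550000071525574, 0.21299999952316284], [0.675000011920929, 0.210999995470047], [0.6790000200271606, 0.4059999883174896], [0.5580000281333923, 0.4090000092983246]]
b 1215 ((0.7472567558288574, -0.05846881866455078), (0.2888665497303009, 0.27501800656318665), 1.1191319227218628) [[0.6000000238418579, 0.07599999755620956], [0.6060000061988831, -0.19900000095367432], [0.8939999938011169, -0.19300000369548798], [0.8889999985694885, 0.0820000022649765]]
```

Unit A's x axis points at yaw about -10° and the lid is at about 65°. I'll close the fingers, turn the tool to that yaw and swing round to a view pose.

>>> {"method": "carry_out", "body": {
  "commands": [0,2,-1,-0.8,0,0,3,0,6,-2.6,-2.2,0,0,8,0,10,-4.4,-3.6,0,0,13,0,14,-6.2,-5,0,0,19,0,17.5,-7.8,-6,0,0,24],
  "force": 20
}}

```text
t: 0.52
tool_pos: [0.2934, -0.4945, 0.2801]
ee_rot: [-0.0, 0.996, -0.092, -0.0]
force: [0.8, -1.0, -0.6]
grip_width: 0.711
finger_force: 0.0
```

>>> {"method": "carry_out", "body": {
  "commands": [0,1.8,-3.6,-0.4,0,0,0,0,3.6,-7.2,-0.8,0,0,0,0,5.4,-10.8,-1.2,0,0,0,0,7.2,-14.4,-1.6,0,0,0,0,9,-18,-2,0,0,0]
}}

```text
t: 0.93
tool_pos: [0.4136, -0.3326, 0.2996]
ee_rot: [-0.0, 0.996, -0.089, -0.0]
force: [0.8, -0.4, -0.0]
grip_width: 0.325
finger_force: 0.0
```

>>> {"method": "carry_out", "body": {
  "commands": [0,0.4,-4,0,0,0,0,0,0.8,-8,0,0,0,0,0,1.2,-12,0,0,0,0,0,1.6,-16,0,0,0,0,0,2,-20,0,0,0,0]
}}

```text
t: 1.35
tool_pos: [0.468, -0.1392, 0.2995]
ee_rot: [-0.0, 0.996, -0.089, -0.0]
force: [1.4, 0.0, -0.6]
grip_width: 0.019
finger_force: 0.0
```

>>> {"method": "carry_out", "body": {
  "commands": [0,0,-4,0,0,0,0,0,0,-8,0,0,0,0,0,0,-12,0,0,0,0,0,0,-16,0,0,0,0,0,0,-20,0,0,0,0]
}}

```text
t: 1.77
tool_pos: [0.5031, 0.0576, 0.2995]
ee_rot: [0.0, 0.996, -0.089, -0.0]
force: [1.3, -0.5, -0.6]
grip_width: 0.007
finger_force: 0.0
```

>>> {"method": "carry_out", "body": {
  "commands": [0,0,-4,0,0,0,0,0,0,-8,0,0,0,0,0,0,-12,0,0,0,0,0,0,-16,0,0,0,0,0,0,-19,0,0,0,0]
}}

```text
t: 2.18
tool_pos: [0.5367, 0.2457, 0.2992]
ee_rot: [-0.0, 0.996, -0.088, -0.0]
force: [1.2, 0.6, 1.4]
grip_width: 0.007
finger_force: 0.0
```

>>> {"method": "carry_out", "body": {
  "commands": [0,-0.5,-2,0,0,0,0,0,-1,-4,0,0,0,0,0,-1.5,-6.5,0,0,0,0,0,-1.5,-6.5,0,0,0,0,0,-1.5,-6.5,0,0,0,0]
}}

```text
t: 2.6
tool_pos: [0.5333, 0.3102, 0.2989]
ee_rot: [0.0, 0.996, -0.088, -0.001]
force: [-0.2, -0.4, 0.8]
grip_width: 0.0
finger_force: 0.0
```

```bash
python3 - <<'E'
from h import *
o=get_obs();print(o["t"],o["joint_positions"].round(3),o["tool_pos"],o["ee_rot"],o["force"])
im,d=capture("wrist");np.savez("w1.npz",im=im,d=d,p=o["tool_pos"],q=o["ee_rot"]);cv2.imwrite("pics/w1.png",im[...,::-1])
E
```

```text
2.6 [ 0.399  0.165  1.449 -0.     1.53   2.146] [0.53325736 0.31015465 0.29887568] [ 4.43969109e-04  9.96139967e-01 -8.77756070e-02 -6.41835999e-04] [-0.2442247  -0.42625908  0.78537049]
```

View pics/w1.png

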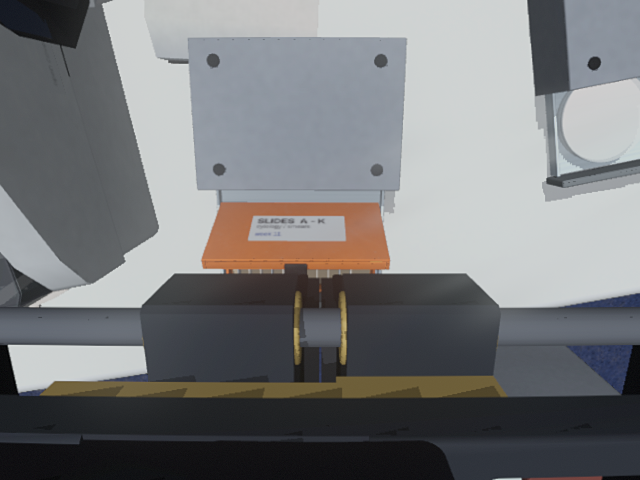

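The wrist view shows housing A's top between (190,38) and (405,190). The lid's outer face runs from (205,265) to (388,268), with the latch at about (296,268). The analyser is on the left, starting near column 155.

```bash
python3 - <<'E'
from h import *
z=np.load("w1.npz"); o=dict(tool_pos=z["p"],ee_rot=z["q"]); P=cloud("wrist",z["d"],o); im=z["im"]
hsv=cv2.cvtColor(im,cv2.COLOR_RGB2HSV)
v,u=np.mgrid[:480,:640]
k=(abs(P[...,2]-.066)<.006)&(u>180)&(u<415)&(v<195)
n,c=cv2.connectedComponentsWithStats(k.astype(np.uint8))[1:3];i=1+np.argmax(c[1:,4]);Q=P[n==i][:,:2].astype(np.float32)
r=cv2.minAreaRect(Q);B=cv2.boxPoints(r);print("housing",r,B.round(4).tolist(),np.median(P[n==i][:,2]))
e=[B[(j+1)%4]-B[j] for j in range(4)];e=max(e,key=np.linalg.norm);yaw=np.arctan2(e[1],e[0])-np.pi/2;yaw=(yaw+np.pi/2)%np.pi-np.pi/2
print("yaw",np.degrees(yaw));ux=np.array([np.cos(yaw),np.sin(yaw)]);uy=np.array([-ux[1],ux[0]])
org=np.array(r[0])+ux*(75-68.5)/1000; print("unit origin",org)
def U(X): return np.concatenate([((X[...,:2]-org)@np.c_[ux,uy]),X[...,2:]],-1)
m=(hsv[...,0]<18)&(hsv[...,1]>120)&(v>195)&(v<272)
Q=U(P[m]);nn,c,b=plane(Q[Q[:,2]>.04],t=.002);q=Q[Q[:,2]>.04][b]
print("lid w",nn,c,b.sum(),np.degrees(np.arccos(abs(nn[2]))),q.min(0),q.max(0))
t=q[q[:,2]>np.quantile(q[:,2],.97)];print("edge w",t.mean(0))
s=np.load("side.npz");S=cloud("side",s["d"]);h2=cv2.cvtColor(s["im"],cv2.COLOR_RGB2HSV)
m=(h2[...,0]<18)&(h2[...,1]>100)&(h2[...,2]>90)&(S[...,2]>.045)&(S[...,2]<.2)&(S[...,0]<.9);m[:230]=0;m[:,:250]=0;m[:,370:]=0
Q=U(S[m]);print("lid side",Q[Q[:,2]>.117].mean(0),np.percentile(Q,[1,99],axis=0))
W=s["im"].astype(int);g=(W.max(2)<125)&(np.ptp(W,axis=2)<15)&(S[...,2]>.008)&(S[...,2]<.038)&(S[...,0]>.36)&(S[...,0]<.5)&(S[...,1]>.2)&(S[...,1]<.46)
Q=U(S[g]);nn,c,b=plane(Q);print("panel",nn,c)
# obstacles higher than .09 in the working corridor, unit coordinates
for nm,X in(("side",S),):
    Y=U(X);k=(Y[...,2]>.085)&(Y[...,2]<.3)&(Y[...,0]>-.35)&(Y[...,0]<.12)&(Y[...,1]>.0)&(Y[...,1]<.3);print(nm,np.percentile(Y[k],[0.5,2,5,50],axis=0).round(3))
Y=U(P);k=(Y[...,2]>.085)&(u<170)&(Y[...,2]<.3);print("wrist analyser min y",np.percentile(Y[k],[.5,2,10,50],axis=0).round(3))
print("TCP",U(z["p"]))
np.savez("unit.npz",org=org,yaw=yaw)
E
```

```text
housing ((0.6184723377227783, 0.31503620743751526), (0.1968855857849121, 0.13629473745822906), 79.99320220947266) [[0.5343000292778015, 0.22990000247955322], [0.6685000061988831, 0.2062000036239624], [0.7027000188827515, 0.4000999927520752], [0.5684999823570251, 0.423799991607666]] 0.06571694120359242
yaw -10.006807
unit origin [0.62487345 0.31390673]
lid w [-0.91566407  0.00397604 -0.40192474] [-0.11426524  0.00609301  0.0890465 ] 6757 66.30144121433716 [-0.13085017 -0.0808712   0.04000583] [-0.09196235  0.08223017  0.12196286]
edge w [-0.12836322 -0.0024739   0.12042203]
lid side [-0.13051436  0.01132153  0.11822852] [[-0.13691866 -0.07848594  0.04572079]
 [-0.09652754  0.08895993  0.11928105]]
panel [-0.99995011  0.00461433  0.00885875] [-0.2074111   0.01501583  0.02394418]
side [[-0.186  0.008  0.087]
 [-0.182  0.038  0.092]
 [-0.178  0.06   0.103]
 [-0.104  0.247  0.231]]
wrist analyser min y [[-0.167  0.155  0.086]
 [-0.136  0.156  0.089]
 [-0.121  0.161  0.113]
 [-0.055  0.173  0.17 ]]
TCP [-0.08957037 -0.01961469  0.29887568]
```

The measurements agree (in unit A's frame):

| Item | Value |
|---|---|
| Lid angle | 66° |
| Hinge | x about -0.103 |
| Panel | x about -0.207 (tray about 0.124 m out) |

The tool axes are aligned with the unit. I'll descend behind the lid now.

>>> {"method": "carry_out", "body": {
  "commands": [0,-0.5,-1,4,0,0,0,0,-1,-2,8,0,0,0,0,-1,-2,12,0,0,0,0,-1,-2,16,0,0,0,0,-1,-2,18.5,0,0,0]
}}

```text
t: 3.07
tool_pos: [0.5254, 0.3283, 0.11]
ee_rot: [0.002, 0.996, -0.089, -0.002]
force: [-1.1, -0.9, -0.2]
grip_width: 0.006
finger_force: 0.0
```

>>> {"method": "carry_out", "body": {
  "commands": [0,0,0,0.4,0,0,0,0,0,0,0.4,0,0,0,0,0,0,0.4,0,0,0,0,0,0,0.4,0,0,0,0,0,0,0.4,0,0,0]
}}

```text
t: 3.48
tool_pos: [0.5296, 0.3313, 0.114]
ee_rot: [-0.001, 0.996, -0.089, 0.002]
force: [0.6, -0.2, -0.1]
grip_width: 0.002
finger_force: 0.0
```

```bash
cat > s.py <<'E'
from h import *
f=np.load("unit.npz");y=float(f["yaw"]);o=get_obs();d=o["tool_pos"][:2]-f["org"]
print(o["t"],"unit tcp",d@[np.cos(y),np.sin(y)],d@[-np.sin(y),np.cos(y)],o["tool_pos"][2],o["force"],o["joint_positions"].round(2))
E
python3 s.py; python3 - <<'E'
from h import *
im,d=capture("side");cv2.imwrite("pics/s2.png",cv2.resize(im[200:370,220:440],None,fx=3,fy=3)[...,::-1])
E
```

```text
3.4833 unit tcp -0.09688506888015042 0.0005473829708851631 0.11395451423288869 [ 0.57710667 -0.24669296 -0.07331188] [ 0.43  0.31  1.63 -0.    1.2   2.18]
```

View pics/s2.png

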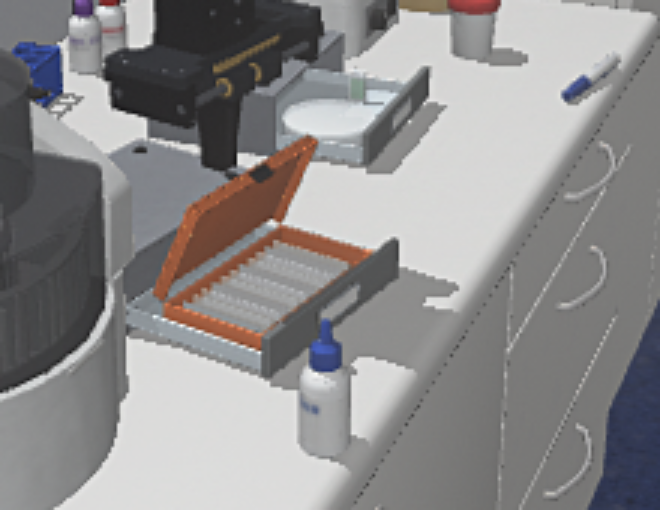

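The fingertips sit just behind the upper part of the lid, near (220,165) in this crop. Now I'll sweep along the arc.

>>> {"method": "carry_out", "body": {
  "commands": [0,-0.9,0,0.2,0,0,0,0,-1.7,0,0.3,0,0,0,0,-2.5,0,0.6,0,0,0,0,-3.2,0,0.9,0,0,0,0,-3.8,0,1.2,0,0,0]
}}

```text
t: 3.95
tool_pos: [0.4891, 0.3377, 0.0986]
ee_rot: [-0.0, 0.996, -0.089, 0.0]
force: [0.6, -0.4, 1.0]
grip_width: 0.005
finger_force: 0.6
```

```bash
python3 s.py
```

```text
3.95 unit tcp -0.1378104255937539 -0.00013102591187164932 0.09855041254882266 [ 0.61447427 -0.3688229   1.02593137] [ 0.47  0.27  1.72 -0.    1.16  2.22]
```

>>> {"method": "carry_out", "body": {
  "commands": [0,-0.9,0,0.7,0,0,0,0,-1.7,0,1.5,0,0,0,0,-2.3,0,2.3,0,0,0,0,-2.8,0,3.1,0,0,0,0,-3.1,0,3.9,0,0,0]
}}

```text
t: 4.37
tool_pos: [0.4584, 0.343, 0.0586]
ee_rot: [0.0, 0.996, -0.089, -0.001]
force: [-0.4, 0.6, 0.9]
grip_width: 0.0
finger_force: 0.7
```

```bash
python3 s.py
```

```text
4.3667 unit tcp -0.1690438368812864 -0.0002866853942465653 0.05855106429834052 [-0.44431671  0.56989593  0.93521333] [0.5  0.27 1.79 0.   1.08 2.25]
```

>>> {"method": "carry_out", "body": {
  "commands": [0,-0.2,0,0.4,0,0,0,0,-0.3,0,0.8,0,0,0,0,-0.4,0,1.1,0,0,0,0,-0.4,0,1.4,0,0,0,0,-0.4,0,1.6,0,0,0]
}}

```text
t: 4.78
tool_pos: [0.4557, 0.3436, 0.0434]
ee_rot: [0.0, 0.996, -0.089, -0.0]
force: [-1.3, -0.8, 0.8]
grip_width: 0.005
finger_force: 0.4
```

>>> {"method": "carry_out", "body": {
  "commands": [0,0,0,0.1,0,0,0,0,0,0,0.2,0,0,0,0,0,0,0.3,0,0,0,0,0,0,0.3,0,0,0,0,0,0,0.3,0,0,0]
}}

```text
t: 5.2
tool_pos: [0.4572, 0.3434, 0.0431]
ee_rot: [0.0, 0.996, -0.089, 0.001]
force: [-3.2, -5.4, 14.4]
grip_width: 0.007
finger_force: 7.0
```

```bash
python3 s.py
```

```text
5.2 unit tcp -0.17024029997894619 -7.184242807438304e-05 0.043144347841632846 [-3.16297693 -5.42687698 14.39317737] [ 0.51  0.29  1.8  -0.    1.04  2.26]
```

The lid is shut: the TCP is at 43 mm with 14 N of reaction. I'll lift off, check the lid, then go round to the front of the panel.

>>> {"method": "carry_out", "body": {
  "commands": [0,0,0,-1.2,0,0,0,0,0,0,-3,0,0,0,0,-1,0,-5,0,0,0,0,-4,0,-6,0,0,0,0,-7,0,-6,0,0,0]
}}

```text
t: 5.62
tool_pos: [0.3892, 0.3573, 0.1045]
ee_rot: [-0.002, 0.996, -0.09, 0.003]
force: [-0.8, 0.9, 0.4]
grip_width: 0.007
finger_force: 0.0
```

>>> {"method": "carry_out", "body": {
  "commands": [0,-0.3,0,0,0,0,0,0,-0.3,0,0,0,0,0,0,-0.3,0,0,0,0,0,0,-0.3,0,0,0,0,0,0,-0.3,0,0,0,0]
}}

```text
validation failed for argument at $.co...
```

```bash
python3 s.py; python3 - <<'E'
from h import *
f=np.load("unit.npz");y=float(f["yaw"]);ux=np.array([np.cos(y),np.sin(y)]);uy=np.array([-ux[1],ux[0]])
im,d=capture("side");cv2.imwrite("pics/s3.png",cv2.resize(im[200:370,220:440],None,fx=3,fy=3)[...,::-1])
for n in("side","wrist"):
    o=get_obs();im,d=capture(n)
    P=cloud(n,d,o);P=np.concatenate([(P[...,:2]-f["org"])@np.c_[ux,uy],P[...,2:]],-1)
    h=cv2.cvtColor(im,cv2.COLOR_RGB2HSV)
    m=(h[...,0]<18)&(h[...,1]>100)&(h[...,2]>90)&(P[...,2]>.034)&(abs(P[...,0]+.15)<.07)&(abs(P[...,1])<.09)&(P[...,2]<.15)
    Q=P[m]
    if len(Q)>50: nn,c,b=plane(Q);print(n,len(Q),b.sum(),nn,c,Q.max(0),Q.min(0))
    W=im.astype(int);g=(W.max(2)<125)&(np.ptp(W,axis=2)<15)&(P[...,2]>.008)&(P[...,2]<.036)&(abs(P[...,0]+.2)<.03)&(abs(P[...,1])<.1)
    if g.sum()>30: print("panel",plane(P[g])[:2])
E
```

```text
5.6167 unit tcp -0.2396470649518107 0.0018174580868736564 0.104476779800646 [-0.82950394  0.89604855  0.40408649] [0.59 0.1  1.89 0.   1.14 2.34]
side 1135 1002 [-5.41511079e-03  9.24003605e-04  9.99984911e-01] [-0.1484049   0.01270115  0.04170752] [-0.09654896  0.08987365  0.04601243] [-0.20022475 -0.07880165  0.0340136 ]
panel (array([-0.99998632,  0.00419828, -0.00312043]), array([-0.20606695,  0.01472368,  0.02228356]))Traceback (most recent call last):
  File "<stdin>", line 10, in <module>
  File "h.py", line 24, in plane
    q=Q[best];m=q.mean(0);n=np.linalg.svd(q-m)[2][2]
                            ~~~~~~~~~~~~~^^^^^
    u, s, vh = gufunc(a, signature=signature)
               ~~~~~~^^^^^^^^^^^^^^^^^^^^^^^^
numpy._core._exceptions._ArrayMemoryError: Unable to allocate 10.3 GiB for an array with shape (37260, 37260) and data type float64
```

View pics/s3.png

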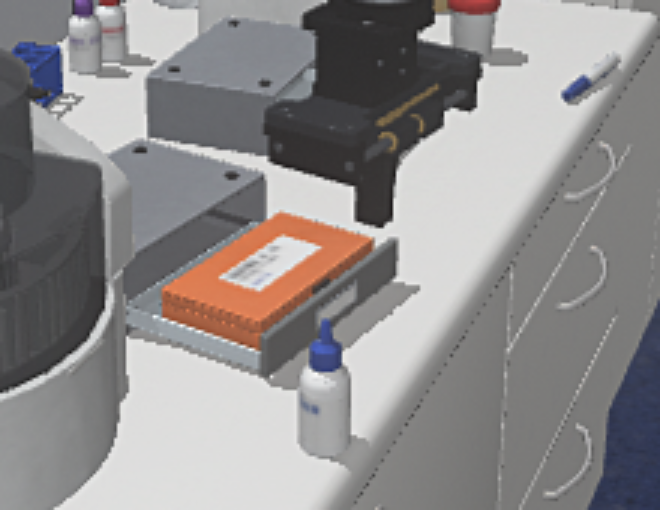

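The box is shut: its top plane is flat within 0.3° and the tray hasn't moved. I'll lower in front of the panel.

>>> {"method": "carry_out", "body": {
  "commands": [0,0,0,2,0,0,0,0,0,0,4,0,0,0,0,0,0,6,0,0,0,0,0,0,7.3,0,0,0,0,0,0,7.8,0,0,0]
}}

```text
t: 6.18
tool_pos: [0.3865, 0.3548, 0.0205]
ee_rot: [0.001, 0.996, -0.089, -0.001]
force: [-0.9, -0.2, -0.6]
grip_width: 0.007
finger_force: 0.0
```

>>> {"method": "carry_out", "body": {
  "commands": [0,0.4,0,0,0,0,0,0,0.8,0,0,0,0,0,0,1.2,0,0,0,0,0,0,1.6,0,0,0,0,0,0,2,0,0,0,0,0]
}}

```text
t: 6.6
tool_pos: [0.408, 0.3528, 0.0239]
ee_rot: [-0.001, 0.996, -0.089, 0.001]
force: [0.3, -0.7, 0.6]
grip_width: 0.001
finger_force: 0.0
```

```bash
python3 s.py
```

```text
6.6 unit tcp -0.22036600881843055 0.0006536035064091696 0.02387842953294936 [ 0.28751973 -0.71374156  0.59176404] [ 0.57  0.25  1.9  -0.    0.99  2.32]
```

>>> {"method": "carry_out", "body": {
  "commands": [0,0.4,0,0,0,0,0,0,1,0,0,0,0,0,0,1.8,0,0,0,0,0,0,2.6,0,0,0,0,0,0,3.4,0,0,0,0,0]
}}

```text
t: 7.02
tool_pos: [0.4408, 0.3465, 0.023]
ee_rot: [-0.0, 0.996, -0.089, 0.0]
force: [-3.4, 2.1, 1.9]
grip_width: 0.006
finger_force: 1.7
```

>>> {"method": "carry_out", "body": {
  "commands": [0,0.8,0,0,0,0,0,0,1.6,0,0,0,0,0,0,2.4,0,0,0,0,0,0,3.2,0,0,0,0,0,0,4,0,0,0,0,0]
}}

```text
t: 7.43
tool_pos: [0.4802, 0.3392, 0.0227]
ee_rot: [0.0, 0.996, -0.089, -0.0]
force: [-3.2, 0.8, 3.5]
grip_width: 0.003
finger_force: 1.7
```

>>> {"method": "carry_out", "body": {
  "commands": [0,0.8,0,0,0,0,0,0,1.6,0,0,0,0,0,0,2.3,0,0,0,0,0,0,2.8,0,0,0,0,0,0,3.2,0,0,0,0,0]
}}

```text
t: 7.85
tool_pos: [0.5115, 0.3335, 0.0227]
ee_rot: [0.0, 0.996, -0.089, -0.0]
force: [-3.2, 1.6, 2.4]
grip_width: 0.007
finger_force: 1.6
```

```bash
python3 s.py
```

```text
7.85 unit tcp -0.11508323701673709 -0.0004252025446753613 0.022650744760413392 [-3.23135145  1.59359212  2.41266132] [ 0.45  0.4   1.7  -0.    1.04  2.2 ]
```

About 22 mm remain, so I'll slow down.

>>> {"method": "carry_out", "body": {
  "commands": [0,0.3,0,0,0,0,0,0,0.6,0,0,0,0,0,0,0.9,0,0,0,0,0,0,1.2,0,0,0,0,0,0,1.5,0,0,0,0,0]
}}

```text
t: 8.27
tool_pos: [0.5256, 0.3309, 0.0227]
ee_rot: [0.0, 0.996, -0.089, -0.0]
force: [-3.2, 0.3, 1.8]
grip_width: 0.003
finger_force: 1.6
```

>>> {"method": "carry_out", "body": {
  "commands": [0,0.1,0,0,0,0,0,0,0.2,0,0,0,0,0,0,0.3,0,0,0,0,0,0,0.4,0,0,0,0,0,0,0.5,0,0,0,0,0]
}}

```text
t: 8.68
tool_pos: [0.5304, 0.33, 0.0227]
ee_rot: [0.0, 0.996, -0.089, -0.0]
force: [-3.3, 0.1, 1.3]
grip_width: 0.001
finger_force: 1.5
```

>>> {"method": "carry_out", "body": {
  "commands": [0,0.1,0,0,0,0,0,0,0.1,0,0,0,0,0,0,0.2,0,0,0,0,0,0,0.2,0,0,0,0,0,0,0.3,0,0,0,0,0]
}}

```text
t: 9.1
tool_pos: [0.5307, 0.3299, 0.0226]
ee_rot: [0.0, 0.996, -0.089, -0.003]
force: [-15.2, 1.3, 10.5]
grip_width: 0.005
finger_force: 7.7
```

```bash
python3 s.py
```

```text
9.1 unit tcp -0.09548357373499944 -0.0005765101433650423 0.022638298055726386 [-15.21684632   1.34266332  10.49784841] [0.43 0.44 1.66 0.   1.05 2.18]
```

The force rose to 15 N at the stop, so the tray is home. I'll back off, raise and check.

>>> {"method": "carry_out", "body": {
  "commands": [0,-0.3,0,0,0,0,0,0,-1,0,0,0,0,0,0,-2.5,0,0,0,0,0,0,-4,0,0,0,0,0,0,-5,0,0,0,0,0]
}}

```text
t: 9.52
tool_pos: [0.4835, 0.3385, 0.0227]
ee_rot: [-0.0, 0.996, -0.089, 0.0]
force: [0.0, -0.1, -0.8]
grip_width: 0.005
finger_force: 0.0
```

>>> {"method": "carry_out", "body": {
  "commands": [0,0,0,-3,0,0,0,0,0,0,-7,0,0,0,0,0,0,-11,0,0,0,0,0,0,-15,0,0,0,0,0,0,-18,0,0,0]
}}

```text
t: 9.93
tool_pos: [0.4855, 0.339, 0.207]
ee_rot: [-0.001, 0.996, -0.089, 0.002]
force: [1.3, 0.5, -0.4]
grip_width: 0.006
finger_force: 0.0
```

>>> {"method": "carry_out", "body": {
  "commands": [0,0,0,-1,0,0,0,0,0,0,-1,0,0,0,0,0,0,-1,0,0,0,0,0,0,-1,0,0,0,0,0,0,-1,0,0,0]
}}

```text
t: 10.35
tool_pos: [0.483, 0.3377, 0.2098]
ee_rot: [0.001, 0.996, -0.089, -0.002]
force: [0.3, -0.4, 0.7]
grip_width: 0.006
finger_force: 0.0
```

```bash
python3 s.py; python3 - <<'E'
from h import *
f=np.load("unit.npz");y=float(f["yaw"]);ux=np.array([np.cos(y),np.sin(y)]);uy=np.array([-ux[1],ux[0]])
im,d=capture("side");cv2.imwrite("pics/s4.png",cv2.resize(im[170:370,220:440],None,fx=3,fy=3)[...,::-1])
P=cloud("side",d);P=np.concatenate([(P[...,:2]-f["org"])@np.c_[ux,uy],P[...,2:]],-1)
W=im.astype(int);g=(W.max(2)<140)&(np.ptp(W,axis=2)<20)&(P[...,2]>.01)&(P[...,2]<.036)&(abs(P[...,0]+.083)<.03)&(abs(P[...,1])<.09)
print(g.sum(),plane(P[g])[:2])
E
```

```text
10.35 unit tcp -0.143861117441551 -0.0011793721981569582 0.20984332964679095 [ 0.29433524 -0.3796397   0.71518911] [ 0.48  0.15  1.63 -0.    1.36  2.23]
369 (array([-9.99999836e-01,  2.61861976e-04, -5.10247459e-04]), array([-0.08203508,  0.00434267,  0.02300179]))
```

View pics/s4.png

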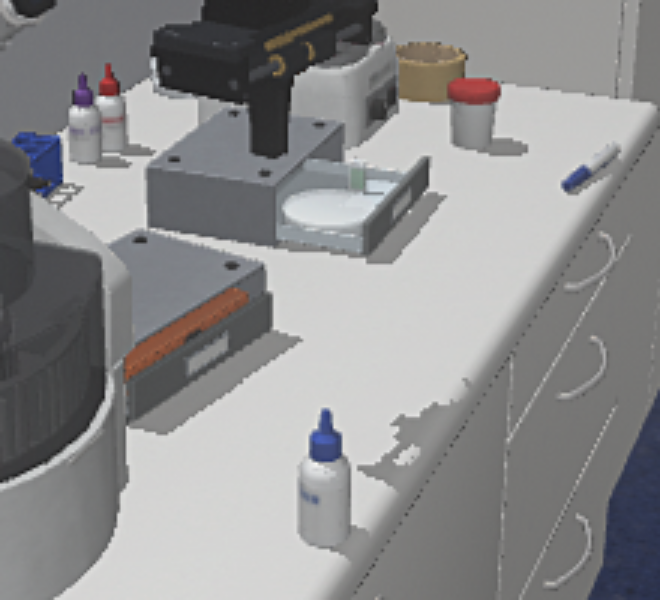

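Tray A's panel face is at x = -0.082, which is home. Tray B, the bottle, the cup and the marker look unmoved, and the arm is clear of everything.

```bash
python3 -c "from bench import *; print(finish_job())"
```

```text
the job is handed in; nothing more can be done
None
```

The slide box was pressed fully shut first, then tray A was pushed gently home; tray B, the cup, bottle and marker look unmoved in the last camera view, and the job is handed in.

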